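# Put the plate away in the covered plate case

## Robot

A 6-joint arm with a two-finger parallel gripper is mounted at the origin on the work surface. World frame = base frame: x ahead of the robot, y to its left, z up, the work surface at z = 0. Lengths are in m, angles in rad, forces in N, time in s.
With the tool pointing down it reaches from about 0.35 to 0.975 m from the base axis. Payload 4.9 kg.
Tool frame: the origin (TCP) lies at the very end of the fingers, on their centre line; the grasp point (between the pads) lies 19 mm behind it; z points along the fingers, y is the line along which they close (so a half turn about z gives the same grasp; the last joint's range is limited). The gripper opens to 85 mm and grips with 20 to 120 N. Pads are 22 mm wide; open, the fingers measure 114 mm over their backs; the gripper's body (76 mm by 85 mm) begins 54 mm behind the grasp point. The pads swing forward as they close: fully open they stand 13 mm farther back than shut.
Start: joints at [1.043, 0.053, 1.613, -0, 1.476, -0.119], TCP at [0.248, 0.573, 0.231] pointing down, gripper open.
Joint ranges: [-3.01, 3.01], [-1.01, 2.22], [0.06, 2.58], [-1.02, 4.17], [0.09, 2.62], [-3.14, 3.14]. Speed limits (rad/s): [2.57, 2.57, 3.14, 3.14, 3.14, 3.14].

## Interface

Orientations are given as a rotation vector (axis times angle).
In Python, from station import * gives the robot as it stands.
- The arm moves only by the shell command python3 -m crank 'ROWS' [OPENING] [FORCE]. ROWS is JSON, a list of rows, each an object with "offset": the shift along the tool's x, y, z in m, a list of three; "twist": the turn, a rotation vector about the tool's x, y, z in degrees, a list of three. In form: [{"offset": [x, y, z], "twist": [rx, ry, rz]}, ...]. A call has 1 to 20 rows; each row is the pose to reach, as a shift and turn from the pose commanded when the call began, along the tool's axes at that moment; what a row does not reach only later rows make up. A row lasts 1/8 s, in which the tool goes at most 62.5 mm and 10.7 degrees, less where a joint would pass 70% of its speed; a pose out of reach is approached as far as the arm can. A call with a gripper value outside its range is refused whole. OPENING is the opening, from 0 (shut) to 1 (fully open), set as the call begins (- or left out, the last holds). The fingers move at their own pace and stop on an object; FORCE is the grip in N (left out, the last holds). Time passes only in rows, so rows that repeat a pose let the fingers close. It gives the time, the measured TCP pose, the force, the opening and the grip force at its end, in the units of the state.
- get_obs(): the state, without advancing time (a new reading comes with each control period).
- get_image(name): name is "scene" or "side" or "wrist"; returns the picture (400x640x3 uint8, red, green, blue); there is no depth.
- get_calibration(name): a dict with "intrinsics" (3x3 intrinsics, pixels), "k1" (the pictures are not rectified: a ray, as slopes to the right and down, at radius r is drawn at 1 + k1 r^2 times it, then the intrinsics apply), "world_from_camera" (4x4, takes a point from camera to world coordinates); the wrist camera has in their place "tool_from_camera" (4x4, takes a point from camera to tool coordinates, whose origin is the TCP and whose axes are the flange's). Camera axes: x right, y up, looking along -z (the intrinsics and any distortion apply to the point x, -y, -z); pixel columns grow to the right and rows downward; lengths in m; the calibration is good to about 2 mm. A picture is of the moment at which its call begins: read the wrist's pose just before it. get_calibration takes no time and is no camera call.
- finish_job(): hands the job in; it is judged then, once.
Trained networks look in the newest picture that a camera, given by its name, has taken for a name from the list of things; names that differ only in an ending like _2 or _b are one class to them, and where a whole thing is asked for, a point or a joint stands for the part that bears it (a point fixed in the world has none). Each returns a list of dicts, best first, with "confidence" (0 to 1); they miss things now and then, are a little off and sometimes report something else, mostly with a low value. They report only what shows in the picture. A call takes as long as a camera call. They do not tell look-alikes from the thing itself.
- cut_out(query, camera): "region" (400x640 bool, what is visible of it) and "rect" ([centre column, centre row, width, height] in pixels, round what is visible of it).
The state is a dict: "t": time; "q": joint angles; "dq": joint speeds; "effort": joint torques, N m; "tool_pos": TCP position; "tool_rot": TCP orientation; "contact_force": force on the tool from outside, world axes, zero at the start; "wrist_torque": the same for the moment, N m; "opening": finger opening in m; "grip_force": force on a finger pad.
Only numpy, scipy, OpenCV 4.12 (cv2) and the standard library are available. Lean on these libraries where they do the work, as an engineer would, in place of code of your own. Each camera call takes 0.05 s, during which the arm holds its last target. There are 200 camera calls.

## Task

Put the large round plate from the drying rack away in the plate case: press down the release tab of its cover while sliding the cover open, stand the plate upright between the tines of the free slot (set it down, do not drop it), then press the tab again and slide the cover fully shut so that it latches. Leave the other plates and kitchenware where they are.

Things in the scene. Friction and masses are not known exactly. Their poses are not given: they have to be found in the camera images.
- case: Fixed aluminium plate case, yawed, 287 mm long, 188 wide. Origin on the table under the middle of its front compartment; x is the way the cover opens (roughly away from the robot), z up. Compartment: x -66 to 66 mm, y -86 to 86, front wall 128 mm high; side walls rise to 144 mm as rails with lips in to y = +-82. Behind x = 66 a deck 128 mm high, over which the cover slides, runs to x = 213.
- slots (a point): Middle of the case's three slots (y = -48, 0, 48 mm of this point), at the centre height of seated plates, 65.7 mm above the table; axes are the case's. In each a plate stands on edge, flat faces looking along y, on two bars along y at x = +-30 (tops 19 mm high), between steel tines 58 mm high, 15 mm clear below, flaring to 24 mm at the top. Two slots hold plates, in any arrangement.
- catch (a point): Midway between the two dark catch hooks of the case, which stick inward from the rails: each is 10 mm long in x (+-5 mm of this point) and reaches from the rail in to y = +-60 mm, underside 149 and top 157 mm above the table. Axes are the case's. Raised, the tab's wing bar is caught by them; pressed, it passes below.
- cover (a joint): How far the clear cover (140 x 168 x 8 mm, top 138 mm above the table) is slid open, m: 0 shut, 0.125 fully open at its stop; then a 110 mm plate just passes. Rubs with about 2 N and stays where left. Tab up: from shut it moves only about 3 mm, and coming back it is stopped near 0.025. Tab held down 5 mm or more: it passes the catch both ways; beyond the catch the tab may be let go.
- tab (a joint): How far the black release tab on the cover is pressed down, in m: 0 = up (latched when the cover is shut), 0.008 = fully down. Spring: about 3.6 N to start, 8.4 N fully down; it springs back up when let go.
- tab_top (a point): Centre of the top of the release tab's pad, riding on the cover; 153 mm above the table when up; axes are the case's. Shut: x = 30 mm, y = 0 of the case. The pad is 44 mm clear along x between two raised lips (8 mm thick, 12 mm high, 44 mm long in y) against which a fingertip pressing the pad can push the cover either way; open at its sides. A thin wing bar, flush with it, spans y = +-70.
- free_slot (a point): Centre of the plate once seated upright in the free slot of the case, 65.7 mm above the table; axes are the case's, and the plate's flat faces must look along this y. The free slot is one of the three; a small dark rubber strip (34 x 14 x 3 mm) lies on the case floor below it.
- plate_mid (a point): Centre of the large round flat white ceramic plate to put away: disc 110 mm in diameter, 10 mm thick, 0.14 to 0.28 kg. Its y is the disc's axis (normal to its flat faces, level as it stands). It starts upright in the drying rack, either slot, centre 65.7 mm and top 121 mm above the table. Can be pinched by its flat faces at the top rim.
- small_plate_mid (a point): Centre of the small round white plate (80 mm in diameter, 10 mm thick) that stands in the other slot of the drying rack, 64 mm beside the large one, either side; leave it.
- rack: Fixed steel wire drying rack with two slots at y = -32 and +32 mm of its origin (which is on the table under its middle), bars and 58 mm tines as in the case; 128 mm long (x), 116 mm wide (y), yawed. The plates in it look along its y.
- stored_a_mid (a point): Centre of one plate (same as the large plate) that already stands in the case; leave it. Plates in neighbouring slots stand 48 mm apart.
- stored_b_mid (a point): Centre of the other plate that already stands in the case; leave it.
- bowl: Steel bowl, 140 mm across, 70 mm high, beyond the rack; origin under its middle; leave it.
- mug: Brown mug, 74 mm across, 80 mm high, beside the case and rack, farther out; origin under its middle; leave it.
- jar: Amber jar with steel cap, 68 mm across, 100 mm high, left of the rack; origin under its middle; leave it.
Things that resemble listed ones, but are neither listed nor needed, are in the scene too. Leave any red or yellow look-alike of the part that bears plate_mid alone.

How it is judged:
By the outcome, as a careful person would: the job done as asked, in the order asked, and still so for the second after the job is handed in, with the robot touching nothing.
It also fails if it takes over 61 s, if anything falls off the work surface, if the arm or the gripper's body presses on something with over 40 N, if the wrist force passes 120 N, or if a joint passes its speed limit or range.

## Working session

There is one attempt and no reset: what is moved stays moved. The work goes in short steps, Python scripts to look and compute and a shell command to move; the robot and the scene stay as the last step left them, time stands still between calls to the robot, and variables do not carry over. Pictures are saved under pics/ and viewed, at most 10 in all, crops included, and the job is handed in when it is done.

```bash
ls; mkdir -p pics; python3 - <<'E'
from station import *
import cv2,numpy as np
o=get_obs();print({k:np.round(v,3).tolist() for k,v in o.items()})
for n in("scene","side","wrist"):
    im=get_image(n);cv2.imwrite(f"pics/{n}0.png",im[:,:,::-1])
    c=get_calibration(n);print(n,{k:np.round(v,4).tolist() for k,v in c.items()})
E
```

```text
pics
{'t': 0.0, 'q': [1.043, 0.053, 1.614, -0.0, 1.476, -0.119], 'dq': [-0.0, 0.001, 0.0, 0.0, -0.001, -0.0], 'effort': [-0.0, -39.368, -37.018, -0.0, 0.007, 0.0], 'tool_pos': [0.248, 0.573, 0.23], 'tool_rot': [-0.637, -3.076, 0.003], 'contact_force': [0.51, -0.516, -0.014], 'wrist_torque': [0.002, -0.012, 0.033], 'grip_force': 0.0, 'opening': 0.086}
scene {'intrinsics': [[442.4025, 0.0, 323.7438], [0.0, 442.4025, 205.7326], [0.0, 0.0, 1.0]], 'k1': -0.0925, 'world_from_camera': [[-0.1841, -0.6488, 0.7383, 1.2543], [0.9829, -0.1287, 0.1319, 0.2962], [0.0094, 0.75, 0.6614, 0.7905], [0.0, 0.0, 0.0, 1.0]]}
side {'intrinsics': [[393.8216, 0.0, 325.5612], [0.0, 393.8216, 196.832], [0.0, 0.0, 1.0]], 'k1': 0.0133, 'world_from_camera': [[0.8527, 0.3837, -0.3544, 0.2179], [-0.5223, 0.6182, -0.5874, -0.3832], [-0.0063, 0.686, 0.7276, 0.7546], [0.0, 0.0, 0.0, 1.0]]}
wrist {'intrinsics': [[279.8176, 0.0, 323.2688], [0.0, 279.8176, 200.5455], [0.0, 0.0, 1.0]], 'k1': -0.0471, 'tool_from_camera': [[0.0003, 0.9468, 0.3218, 0.0827], [1.0, -0.0, -0.0007, -0.0009], [-0.0007, 0.3218, -0.9468, -0.1441], [0.0, 0.0, 0.0, 1.0]]}
```

View pics/scene0.png

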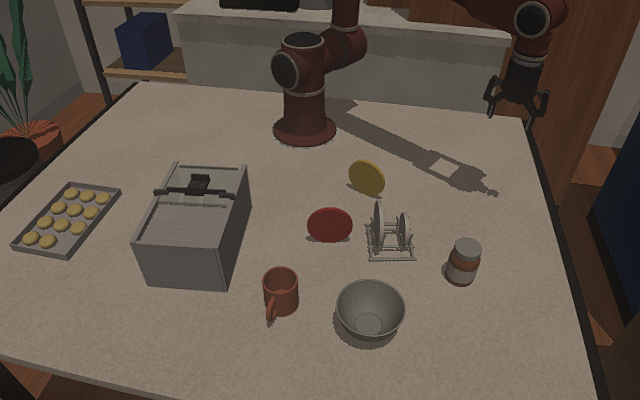

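View pics/side0.png

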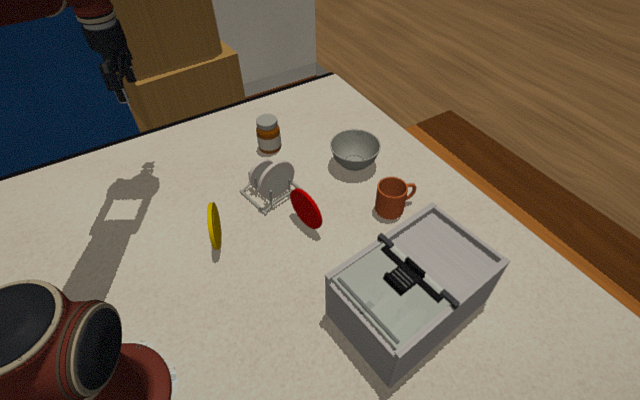

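Scene view: the case is at (195,225) with its black tab at (198,185). The rack plates are at (377,222), which is taller, and (404,230), with a red disc at (330,225) and a yellow disc at (366,178). In the side view the tab is at (403,275), the rack plates at (279,178) and (258,178), red at (306,208) and yellow at (215,225).

```bash
cat > h.py <<'E'
from station import *
import cv2,numpy as np
from scipy.optimize import minimize
from scipy.spatial.transform import Rotation as R
def cam(n,o=None):
    c=get_calibration(n)
    if 'world_from_camera' in c: T=np.array(c['world_from_camera'])
    else:
        W=np.eye(4);W[:3,:3]=R.from_rotvec(o['tool_rot']).as_matrix();W[:3,3]=o['tool_pos'];T=W@np.array(c['tool_from_camera'])
    return np.array(c['intrinsics']),c['k1'],T
def proj(P,C):
    K,k,T=C;p=(np.asarray(P)-T[:3,3])@T[:3,:3]
    s=np.c_[p[:,0]/-p[:,2],-p[:,1]/-p[:,2]];s=s*(1+k*(s**2).sum(1,keepdims=True))
    return s*K[0,0]+K[:2,2]
def ray(uv,C,z):
    K,k,T=C;d=(np.asarray(uv,float)-K[:2,2])/K[0,0];s=d.copy()
    for _ in range(20): s=d/(1+k*(s**2).sum())
    v=T[:3,:3]@np.array([s[0],-s[1],-1]);return T[:3,3]+v*(z-T[2,3])/v[2]
def place(L,p):
    c,s=np.cos(p[2]),np.sin(p[2]);return np.c_[p[0]+c*L[:,0]-s*L[:,1],p[1]+s*L[:,0]+c*L[:,1],L[:,2]]
def hullmask(P,C):
    m=np.zeros((1600,2560),np.uint8);q=proj(P,C)
    cv2.fillConvexPoly(m,cv2.convexHull(((q*4+1.5)).astype(np.int32)),1)
    return cv2.resize(m.astype(np.float32),(640,400),interpolation=cv2.INTER_AREA)
def fit(L,regs,p0,st=(.02,.02,.15)):
    def f(p):
        e=0
        for C,r in regs:
            m=hullmask(place(L,p),C);e+=1-np.minimum(m,r).sum()/np.maximum(m,r).sum()
        return e
    b=None
    for y in (0,.15,-.15):
        q=np.array(p0,float);q[2]+=y
        S=[q]+[q+np.eye(3)[i]*st[i] for i in range(3)]
        r=minimize(f,q,method='Nelder-Mead',options=dict(initial_simplex=S,xatol=1e-4,fatol=1e-5,maxiter=300))
        if b is None or r.fun<b.fun:b=r
    return b.x,b.fun
def box(x0,x1,y0,y1,z0,z1): return np.array([[x,y,z] for x in(x0,x1) for y in(y0,y1) for z in(z0,z1)])
def disc(r,t=.005,z=.0657):
    a=np.linspace(0,2*np.pi,60);return np.concatenate([np.c_[r*np.cos(a),0*a+s*t,z+r*np.sin(a)] for s in(-1,1)])
E
cat > m.py <<'E'
from h import *
import pickle
res={}
for n in('scene','side'):
    im=get_image(n)
    for q in('case','tab_top','plate_mid','small_plate_mid','rack','mug'):
        r=cut_out(q,n);res[n,q]=r
        print(n,q,[(round(x['confidence'],2),np.round(x['rect']).tolist(),int(x['region'].sum())) for x in r[:5]])
pickle.dump(res,open('res.pkl','wb'))
print('axis cam at tab z', [ray(u,cam(n),.153).round(3) for n,u in(('scene',(199,183)),('side',(403,275)))])
print('plate', [ray(u,cam(n),.0657).round(3) for n,u in(('scene',(377,222)),('side',(279,178)))])
E
python3 m.py
```

```text
scene case [(0.61, [190.0, 227.0, 122.0, 134.0], 12127)]
scene tab_top [(0.93, [196.0, 184.0, 50.0, 22.0], 540), (0.32, [281.0, 291.0, 32.0, 60.0], 1631)]
scene plate_mid [(0.95, [367.0, 177.0, 45.0, 39.0], 1060), (0.8, [377.0, 221.0, 7.0, 45.0], 400), (0.61, [330.0, 226.0, 48.0, 38.0], 1291)]
scene small_plate_mid [(0.55, [406.0, 227.0, 11.0, 31.0], 208)]
scene rack [(0.75, [392.0, 240.0, 46.0, 41.0], 432), (0.31, [188.0, 229.0, 125.0, 132.0], 12077)]
scene mug [(0.59, [278.0, 293.0, 31.0, 57.0], 1553)]
side case [(0.62, [419.0, 296.0, 181.0, 183.0], 19306)]
side tab_top [(0.95, [411.0, 275.0, 60.0, 55.0], 1265), (0.36, [416.0, 296.0, 183.0, 188.0], 19159)]
side plate_mid [(0.97, [215.0, 226.0, 13.0, 46.0], 573), (0.9, [277.0, 178.0, 35.0, 38.0], 1022), (0.84, [306.0, 210.0, 34.0, 41.0], 733)]
side small_plate_mid [(0.63, [262.0, 172.0, 18.0, 23.0], 329)]
side rack [(0.91, [269.0, 200.0, 56.0, 30.0], 130)]
side mug [(0.69, [396.0, 197.0, 37.0, 43.0], 1183)]
axis cam at tab z [array([ 0.521, -0.13 ,  0.153]), array([ 0.528, -0.131,  0.153])]
plate [array([0.478, 0.287, 0.066]), array([0.488, 0.29 , 0.066])]
```

```bash
python3 - <<'E'
import cv2
a=cv2.imread('pics/scene0.png')[150:280,290:490];b=cv2.imread('pics/side0.png')[140:270,190:340]
a=cv2.resize(a,None,fx=2.2,fy=2.2,interpolation=2);b=cv2.resize(b,None,fx=2.2,fy=2.2,interpolation=2)
cv2.imwrite('pics/rack.png',cv2.hconcat([a,b]))
E
```

```text
(no output)
```

View pics/rack.png

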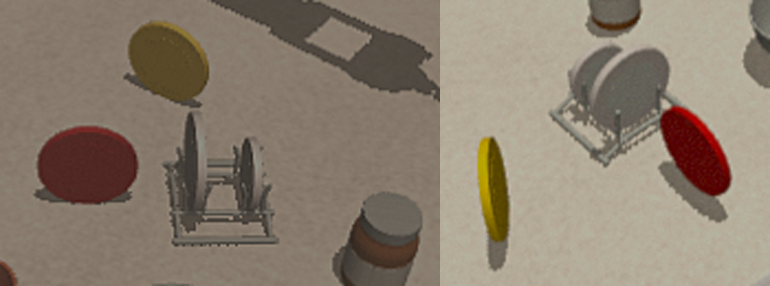

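Lookalikes for the plate are white large (377,221), white small (406,227), red (330,226) and yellow (367,177). The crop shows the left white disc is the taller one in the rack, so I choose (377,221), which is side (277,178).

```bash
cat > f.py <<'E'
from h import *
import pickle
res=pickle.load(open('res.pkl','rb'))
C={n:cam(n) for n in('scene','side')}
def reg(n,q,i=0): return (C[n],res[n,q][i]['region'].astype(np.float32))
cb=box(-.074,.213,-.094,.094,0,.144)
for sel in(('scene','side'),('scene',),('side',)):
    p,e=fit(cb,[reg(n,'case') for n in sel],(.5,-.13,0.));print('case',sel,p.round(4),np.degrees(p[2]).round(1),round(e,3))
    p,e=fit(disc(.055),[reg(n,'plate_mid',1) for n in sel],(.483,.289,0.));print('plate',sel,p.round(4),np.degrees(p[2]).round(1),round(e,3))
tb=box(-.03,.03,-.022,.022,.153,.165)
for n in C:
    m=res[n,'tab_top'][0]['region'];v,u=np.nonzero(m);print(n,'tab centroid',ray((u.mean(),v.mean()),C[n],.153).round(4))
    im=cv2.imread(f'pics/{n}0.png')
p,e=fit(disc(.04,z=.0507),[reg(n,'small_plate_mid') for n in C],(.49,.35,0.));print('small',p.round(4),round(e,3))
p,e=fit(cb,[reg(n,'case') for n in C],(.5,-.13,0.))
def dr(im,P,Cc,col):
    for a in proj(P,Cc): cv2.circle(im,tuple(int(x) for x in a*2+1),2,col,-1)
out=[]
pp,_=fit(disc(.055),[reg(n,'plate_mid',1) for n in C],(.483,.289,0.))
for n,(x,y) in(('scene',(120,140)),('side',(230,140))):
    im=cv2.resize(cv2.imread(f'pics/{n}0.png'),None,fx=2,fy=2)
    dr(im,place(cb,p),C[n],(0,0,255));dr(im,place(disc(.055),pp),C[n],(0,255,0))
    dr(im,place(np.array([[.03+a,b,.153] for a in(-.022,0,.022) for b in(-.07,0,.07)]),p),C[n],(255,0,255))
    out.append(im[2*y:2*y+500,2*x:2*x+600])
cv2.imwrite('pics/fit.png',cv2.resize(np.hstack(out),(800,333)))
E
python3 f.py
```

```text
case ('scene', 'side') [ 0.4973 -0.1369  0.1191] 6.8 0.055
plate ('scene', 'side') [0.4793 0.2896 0.1928] 11.0 0.171
case ('scene',) [ 0.499  -0.1355  0.1238] 7.1 0.034
plate ('scene',) [0.4792 0.2896 0.1941] 11.1 0.096
case ('side',) [ 0.4967 -0.1368  0.1107] 6.3 0.015
plate ('side',) [0.4779 0.2892 0.2609] 14.9 0.055
scene tab centroid [ 0.5324 -0.1287  0.153 ]
side tab centroid [ 0.5334 -0.1345  0.153 ]
small [0.4642 0.3513 0.1552] 0.735
```

View pics/fit.png

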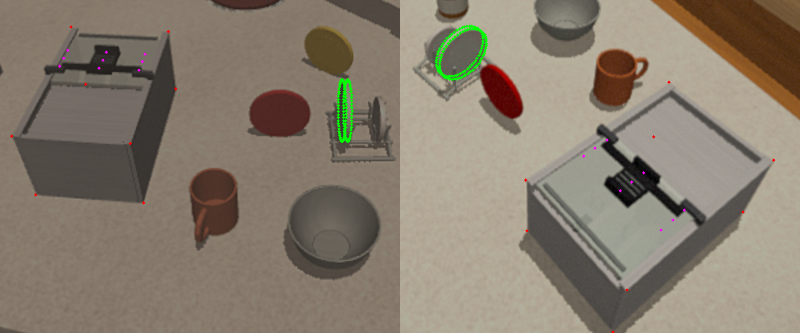

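```bash
cat > go.py <<'E'
# usage: go.py x y z yaw_deg(of tool y axis, tool down) -> offset (m), twist, rows needed
from h import *
import sys
def go(x,y,z,yaw):
    o=get_obs();T=R.from_rotvec(o['tool_rot']);a=np.radians(yaw)
    G=R.from_matrix(np.array([[np.sin(a),np.cos(a),0],[-np.cos(a),np.sin(a),0],[0,0,-1]]).T.T)
    ty=np.array([np.cos(a),np.sin(a),0]);tz=np.array([0,0,-1.]);tx=np.cross(ty,tz)
    G=R.from_matrix(np.c_[tx,ty,tz])
    off=T.inv().apply(np.array([x,y,z])-o['tool_pos']);tw=(T.inv()*G).as_rotvec(degrees=True)
    print('off',off.round(4),'twist',tw.round(2),'rows',np.linalg.norm(off)/.0625,np.linalg.norm(tw)/10.7)
if __name__=='__main__':
    o=get_obs();print('t',round(o['t'],2),'pos',np.round(o['tool_pos'],4),'F',np.round(o['contact_force'],1))
    go(*map(float,sys.argv[1:5]))
E
python3 go.py 0.527 -0.1333 0.231 96.8
```

```text
t 0.85 pos [0.2484 0.5735 0.2313] F [-0.3 -0.3 -0.2]Traceback (most recent call last):
  File "go.py", line 13, in <module>
    go(*map(float,sys.argv[1:5]))
    ~~^^^^^^^^^^^^^^^^^^^^^^^^^^^
  File "go.py", line 6, in go
    G=R.from_matrix(np.array([[np.sin(a),np.cos(a),0],[-np.cos(a),np.sin(a),0],[0,0,-1]]).T.T)
  File "scipy/spatial/transform/_rotation.pyx", line 1143, in scipy.spatial.transform._rotation.Rotation.from_matrix
ValueError: Non-positive determinant (left-handed or null coordinate frame) in rotation matrix 0: [[ 0.99296551 -0.11840397  0.        ]
 [ 0.11840397  0.99296551  0.        ]
 [ 0.          0.         -1.        ]].
```

```bash
sed -i 6d go.py; python3 go.py 0.527 -0.1333 0.231 96.8
```

```text
t 0.85 pos [0.2484 0.5735 0.2313] F [-0.3 -0.3 -0.2]
off [-5.366e-01 -5.378e-01  3.000e-04] twist [  0.     0.   -30.22] rows 12.155343910613684 2.824367566064203
```

```bash
python3 -m crank '[{"offset":[-0.2683,-0.2689,0],"twist":[0,0,-15.1]},{"offset":[-0.2683,-0.2689,0],"twist":[0,0,-15.1]},{"offset":[-0.2683,-0.2689,0],"twist":[0,0,-15.1]},{"offset":[-0.2683,-0.2689,0],"twist":[0,0,-15.1]},{"offset":[-0.2683,-0.2689,0],"twist":[0,0,-15.1]},{"offset":[-0.5366,-0.5378,0],"twist":[0,0,-30.2]},{"offset":[-0.5366,-0.5378,0],"twist":[0,0,-30.2]},{"offset":[-0.5366,-0.5378,0],"twist":[0,0,-30.2]},{"offset":[-0.5366,-0.5378,0],"twist":[0,0,-30.2]},{"offset":[-0.5366,-0.5378,0],"twist":[0,0,-30.2]},{"offset":[-0.5366,-0.5378,0],"twist":[0,0,-30.2]},{"offset":[-0.5366,-0.5378,0],"twist":[0,0,-30.2]},{"offset":[-0.5366,-0.5378,0],"twist":[0,0,-30.2]},{"offset":[-0.5366,-0.5378,0],"twist":[0,0,-30.2]},{"offset":[-0.5366,-0.5378,0],"twist":[0,0,-30.2]}]' 0 40
cat > w.py <<'E'
from h import *
import sys
o=get_obs();im=get_image('wrist');C=cam('wrist',o)
print('pos',np.round(o['tool_pos'],4))
cp=(.4973,-.1369,.1191)
b=im[:,:,::-1].copy();cv2.imwrite(sys.argv[1].replace('.png','_raw.png'),b)
def dr(P,c):
    for q in proj(place(np.array(P),cp),C):
        if abs(q).max()<2000: cv2.circle(b,tuple(int(v) for v in q+.5),3,c,-1)
dr([[x,y,.144] for x in(-.074,.213) for y in(-.094,.094)],(0,0,255))
dr([[.03+s,y,.153] for s in(-.022,.022) for y in(-.022,.022)],(255,0,255))
dr([[.0+s,y,.019] for s in(-.03,0,.03) for y in(-.048,0,.048)],(0,255,0))
for q in('tab_top','free_slot'):
    for r in cut_out(q,'wrist')[:3]: print(q,round(r['confidence'],2),np.round(r['rect'],1))
cv2.imwrite(sys.argv[1],b)
E
python3 w.py pics/w1.png
```

```text
t: 2.72
tool_pos: [0.5267, -0.1319, 0.2312]
tool_rot: [0.188, -3.136, -0.001]
contact_force: [0.2, -0.3, -0.4]
opening: 0.0002
grip_force: 0.0
pos [ 0.5267 -0.1319  0.2312]
tab_top 0.98 [320.9 213.5 165.7  70.4]
free_slot 0.51 [319.8 213.8 247.9 269. ]
```

View pics/w1.png

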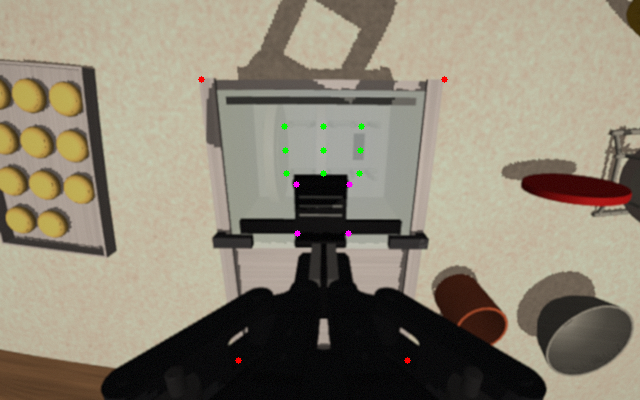

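The strip shows at (358,147), so the free slot is the case's y = +48 mm. The overlay agrees with the case to within about 2 mm. Pressing the tab next.

```bash
python3 -m crank '[{"offset":[0,-0.0015,0.04],"twist":[0,0,0]},{"offset":[0,-0.0015,0.072],"twist":[0,0,0]},{"offset":[0,-0.0015,0.077],"twist":[0,0,0]},{"offset":[0,-0.0015,0.081],"twist":[0,0,0]},{"offset":[0,-0.0015,0.085],"twist":[0,0,0]},{"offset":[0,-0.0015,0.085],"twist":[0,0,0]},{"offset":[0,-0.0015,0.085],"twist":[0,0,0]}]'
```

```text
t: 3.75
tool_pos: [0.5283, -0.1346, 0.1486]
tool_rot: [-0.186, 3.133, -0.0]
contact_force: [-3.2, 2.8, 5.4]
opening: -0.0001
grip_force: 2.9
```

```bash
python3 -m crank '[{"offset":[0,0,0.003],"twist":[0,0,0]},{"offset":[0,0,0.003],"twist":[0,0,0]}]'; python3 -m crank '[{"offset":[-0.006,0,0.003],"twist":[0,0,0]},{"offset":[-0.012,0,0.003],"twist":[0,0,0]},{"offset":[-0.018,0,0.003],"twist":[0,0,0]},{"offset":[-0.024,0,0.003],"twist":[0,0,0]},{"offset":[-0.03,0,0.003],"twist":[0,0,0]},{"offset":[-0.03,0,0.003],"twist":[0,0,0]}]'
```

```text
t: 4.0
tool_pos: [0.5286, -0.1347, 0.1459]
tool_rot: [-0.186, 3.132, -0.0]
contact_force: [-2.7, 3.6, 7.7]
opening: -0.0001
grip_force: 3.7
t: 4.75
tool_pos: [0.5603, -0.1311, 0.145]
tool_rot: [-0.186, 3.128, -0.001]
contact_force: [-0.6, 4.3, 11.0]
opening: -0.0001
grip_force: 5.4
```

```bash
python3 -m crank '[{"offset":[-0.01,0,-0.001],"twist":[0,0,0]},{"offset":[-0.02,0,-0.001],"twist":[0,0,0]},{"offset":[-0.03,0,-0.001],"twist":[0,0,0]},{"offset":[-0.04,0,-0.001],"twist":[0,0,0]},{"offset":[-0.05,0,-0.001],"twist":[0,0,0]},{"offset":[-0.06,0,-0.001],"twist":[0,0,0]},{"offset":[-0.07,0,-0.001],"twist":[0,0,0]},{"offset":[-0.08,0,-0.001],"twist":[0,0,0]},{"offset":[-0.088,0,-0.001],"twist":[0,0,0]},{"offset":[-0.088,0,-0.001],"twist":[0,0,0]}]'; python3 - <<'E'
from h import *
o=get_obs();print(np.round(o['tool_pos'],4),np.round(o['contact_force'],1))
im=get_image('side');r=cut_out('tab_top','side')[0];v,u=np.nonzero(r['region'])
print(ray((u.mean(),v.mean()),cam('side'),.153).round(4),'was .5334 -.1345')
E
```

```text
t: 6.0
tool_pos: [0.6475, -0.1211, 0.1453]
tool_rot: [-0.186, 3.129, -0.003]
contact_force: [0.9, 1.5, 7.3]
opening: 0.0001
grip_force: 3.9
[ 0.6475 -0.1211  0.1453] [0.9 1.5 7.3]
[ 0.6417 -0.1249  0.153 ] was .5334 -.1345
```

```bash
python3 -m crank '[{"offset":[-0.004,0,0],"twist":[0,0,0]},{"offset":[-0.008,0,0],"twist":[0,0,0]},{"offset":[-0.01,0,0],"twist":[0,0,0]},{"offset":[-0.01,0,0],"twist":[0,0,0]}]';python3 -m crank '[{"offset":[-0.002,0,0],"twist":[0,0,0]},{"offset":[-0.004,0,0],"twist":[0,0,0]},{"offset":[-0.004,0,0],"twist":[0,0,0]}]'
```

```text
t: 6.6
tool_pos: [0.6549, -0.1206, 0.145]
tool_rot: [-0.186, 3.135, -0.004]
contact_force: [-7.2, -0.2, 11.7]
opening: -0.0003
grip_force: 5.2
t: 6.98
tool_pos: [0.6589, -0.1203, 0.145]
tool_rot: [-0.186, 3.135, -0.004]
contact_force: [-7.0, -1.0, 9.8]
opening: -0.0002
grip_force: 5.1
```

```bash
python3 -m crank '[{"offset":[-0.002,0,0],"twist":[0,0,0]},{"offset":[-0.004,0,0],"twist":[0,0,0]},{"offset":[-0.004,0,0],"twist":[0,0,0]}]';python3 -m crank '[{"offset":[-0.002,0,0],"twist":[0,0,0]},{"offset":[-0.004,0,0],"twist":[0,0,0]},{"offset":[-0.004,0,0],"twist":[0,0,0]}]'
```

```text
t: 7.35
tool_pos: [0.6625, -0.12, 0.145]
tool_rot: [-0.186, 3.136, -0.004]
contact_force: [-8.2, -0.3, 11.0]
opening: 0.0004
grip_force: 6.8
t: 7.72
tool_pos: [0.6627, -0.1199, 0.1448]
tool_rot: [0.185, -3.126, 0.004]
contact_force: [-21.9, -2.0, 17.9]
opening: 0.0
grip_force: 13.7
```

```bash
python3 -m crank '[{"offset":[0.006,0,0],"twist":[0,0,0]},{"offset":[0.006,0,-0.03],"twist":[0,0,0]},{"offset":[0.006,0,-0.08],"twist":[0,0,0]},{"offset":[0.06,0,-0.1],"twist":[0,0,0]},{"offset":[0.11,0,-0.1],"twist":[0,0,0]},{"offset":[0.13,0,-0.1],"twist":[0,0,0]},{"offset":[0.13,0,-0.1],"twist":[0,0,0]}]' 1;  python3 w.py pics/w2.png; python3 go.py 0.4793 0.2896 0.25 103
```

```text
t: 8.6
tool_pos: [0.5369, -0.1341, 0.2424]
tool_rot: [-0.184, 3.134, -0.002]
contact_force: [0.5, -0.1, 0.9]
opening: 0.0855
grip_force: 0.0
pos [ 0.5369 -0.1341  0.2424]
tab_top 0.93 [327.  313.9 131.8  58. ]
free_slot 0.82 [360.3 136.9  12.6  31.8]
free_slot 0.72 [325.9 205.8 237.7 280.6]
t 8.75 pos [ 0.5381 -0.1337  0.2418] F [-0.1  0.5 -0.2]
off [ 0.0083  0.4273 -0.0085] twist [-0.04  0.07 -6.21] rows 6.839465492116008 0.5807432835174434
```

View pics/w2.png

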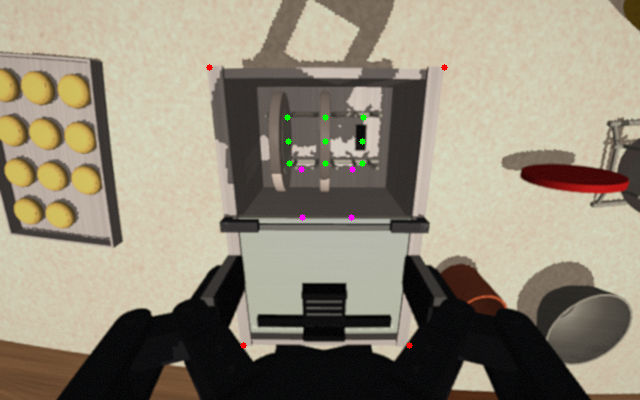

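Cover fully open. Stored plates stand at columns 278 and 324, with the free slot strip at (360,137).

```bash
python3 - <<'E'
from h import *
o=get_obs();C=cam('wrist',o)
p=ray((360.3,136.9),C,.006);c,s=np.cos(.1191),np.sin(.1191);d=p[:2]-[.4973,-.1369]
print(p.round(4),'in case',c*d[0]+s*d[1],-s*d[0]+c*d[1])
E
python3 -m crank '[{"offset":[0,0.05,-0.0085],"twist":[0,0,-1]},{"offset":[0,0.11,-0.0085],"twist":[0,0,-3]},{"offset":[0.004,0.17,-0.0085],"twist":[0,0,-6.2]},{"offset":[0.006,0.23,-0.0085],"twist":[0,0,-6.2]},{"offset":[0.0083,0.29,-0.0085],"twist":[0,0,-6.2]},{"offset":[0.0083,0.35,-0.0085],"twist":[0,0,-6.2]},{"offset":[0.0083,0.41,-0.0085],"twist":[0,0,-6.2]},{"offset":[0.0083,0.4273,-0.0085],"twist":[0,0,-6.2]},{"offset":[0.0083,0.4273,-0.0085],"twist":[0,0,-6.2]},{"offset":[0.0083,0.4273,-0.0085],"twist":[0,0,-6.2]}]'
python3 - <<'E'
from h import *
o=get_obs();im=get_image('wrist');C=cam('wrist',o)
print(np.round(o['tool_pos'],4))
b=im[:,:,::-1].copy()
for p0 in((.4793,.2896,.1928),(.4779,.2892,.26)):
    for r in cut_out('plate_mid','wrist')[:4]:
        print(round(r['confidence'],2),np.round(r['rect'],1))
        if p0[2]<.2:
            q,e=fit(disc(.055),[(C,r['region'].astype(np.float32))],p0,(.01,.01,.1));print(q.round(4),np.degrees(q[2]).round(1),round(e,3))
            if e<.5:
                cv2.polylines(b,[cv2.convexHull(proj(place(disc(.055),q),C).astype(np.float32)).astype(int)],True,(0,255,0),1)
cv2.imwrite('pics/w3.png',b)
E
```

```text
[ 0.4893 -0.0905  0.006 ] in case -0.002471823592789037 0.047004234329122686
t: 10.0
tool_pos: [0.479, 0.2886, 0.2496]
tool_rot: [0.353, -3.122, 0.001]
contact_force: [-0.2, -0.5, 0.1]
opening: 0.0855
grip_force: 0.0
[0.479  0.2886 0.2496]
0.95 [324.7 178.9  11.   93.1]
[0.4791 0.2875 0.2052] 11.8 0.103
0.72 [226.8 171.8  94.1  33.2]
[0.4793 0.2896 0.1928] 11.0 1.0
0.64 [326.8  19.6  64.4  39.2]
[0.4793 0.2896 0.1928] 11.0 1.0
0.52 [  5.8 277.6  11.7  45.3]
[0.4793 0.2896 0.1928] 11.0 1.0
0.95 [324.7 178.9  11.   93.1]
0.72 [226.8 171.8  94.1  33.2]
0.64 [326.8  19.6  64.4  39.2]
0.52 [  5.8 277.6  11.7  45.3]
```

View pics/w3.png

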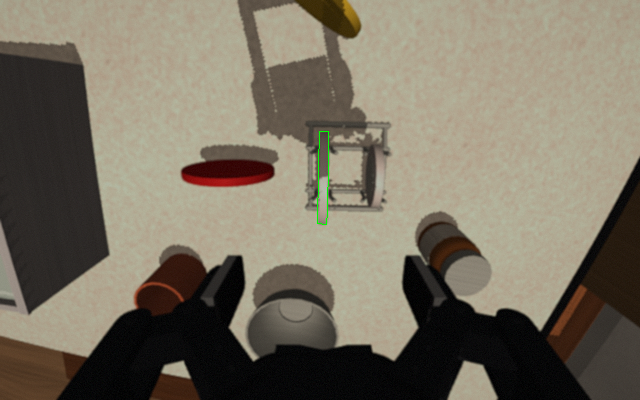

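The fit of the plate in the wrist view, around (324,178), gives its centre at (0.479, 0.2875) with yaw 11.8°, which agrees with the first estimate. Now grasping.

```bash
python3 go.py 0.4791 0.2875 0.096 101.8; python3 -m crank '[{"offset":[0,-0.001,0.05],"twist":[0,0,1.2]},{"offset":[0,-0.001,0.09],"twist":[0,0,1.2]},{"offset":[0,-0.001,0.12],"twist":[0,0,1.2]},{"offset":[0,-0.001,0.14],"twist":[0,0,1.2]},{"offset":[0,-0.001,0.1535],"twist":[0,0,1.2]},{"offset":[0,-0.001,0.1535],"twist":[0,0,1.2]},{"offset":[0,-0.001,0.1535],"twist":[0,0,1.2]}]' 0.5 60 && python3 go.py 0.4791 0.2875 0.096 101.8
```

```text
t 10.15 pos [0.479  0.2884 0.2499] F [0.3 0.8 1. ]
off [ 1.000e-04 -9.000e-04  1.539e-01] twist [-0.01  0.01  1.06] rows 2.46177714412669 0.0987285948217886
t: 11.02
tool_pos: [0.4796, 0.2891, 0.0977]
tool_rot: [-0.322, 3.123, 0.001]
contact_force: [-0.2, 0.9, -0.2]
opening: 0.0428
grip_force: 0.0
t 11.03 pos [0.4796 0.2891 0.0977] F [-0.2  0.9 -0.2]
off [ 0.0009 -0.0015  0.0017] twist [ 0.03  0.13 -0.02] rows 0.03859378200185857 0.012755579242847273
```

```bash
python3 -m crank '[{"offset":[0.0005,-0.0015,0.0015],"twist":[0,0,0]},{"offset":[0.0005,-0.0015,0.0015],"twist":[0,0,0]},{"offset":[0.0005,-0.0015,0.0015],"twist":[0,0,0]}]'; python3 -m crank '[{"offset":[0,0,0],"twist":[0,0,0]},{"offset":[0,0,0],"twist":[0,0,0]},{"offset":[0,0,0],"twist":[0,0,0]},{"offset":[0,0,0],"twist":[0,0,0]},{"offset":[0,0,0],"twist":[0,0,0]}]' 0 60
```

```text
t: 11.4
tool_pos: [0.4786, 0.2872, 0.0951]
tool_rot: [-0.322, 3.125, 0.0]
contact_force: [-0.1, -0.4, -0.3]
opening: 0.0428
grip_force: 0.0
t: 12.02
tool_pos: [0.4786, 0.2872, 0.095]
tool_rot: [-0.322, 3.125, 0.0]
contact_force: [-0.9, -0.0, 1.3]
opening: 0.0089
grip_force: 60.3
```

```bash
python3 -m crank '[{"offset":[0,0,-0.01],"twist":[0,0,0]},{"offset":[0,0,-0.03],"twist":[0,0,0]},{"offset":[0,0,-0.07],"twist":[0,0,0]},{"offset":[0,0,-0.12],"twist":[0,0,0]},{"offset":[0,0,-0.17],"twist":[0,0,0]},{"offset":[0,0,-0.185],"twist":[0,0,0]},{"offset":[0,0,-0.185],"twist":[0,0,0]}]'
python3 - <<'E'
import cv2
a=cv2.imread('pics/w2_raw.png')[55:245,200:450];cv2.imwrite('pics/w2c.png',cv2.resize(a,None,fx=3.1,fy=3.1,interpolation=cv2.INTER_CUBIC))
E
python3 go.py .4915 -.0895 .28 96.8
```

```text
t: 12.9
tool_pos: [0.4788, 0.2873, 0.2806]
tool_rot: [-0.322, 3.123, 0.001]
contact_force: [0.0, 0.7, -3.4]
opening: 0.0087
grip_force: 59.8
t 12.9 pos [0.4788 0.2873 0.2806] F [ 0.   0.7 -3.4]
off [ 0.0645 -0.3715  0.0004] twist [0.03 0.11 4.98] rows 6.032311344769531 0.4654434638461549
```

View pics/w2c.png

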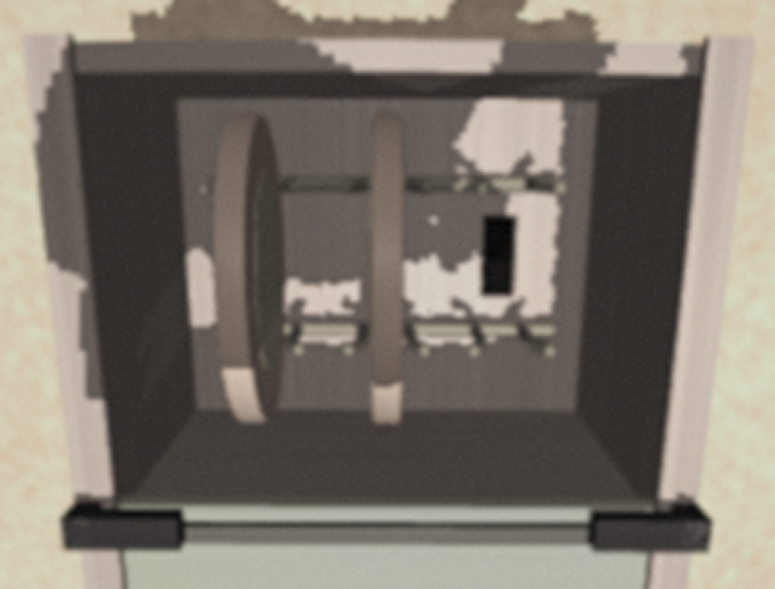

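```bash
python3 - <<'E'
from h import *
o=dict(tool_pos=[.5369,-.1341,.2424],tool_rot=[-.184,3.134,-.002]);C=cam('wrist',o)
c,s=np.cos(.1191),np.sin(.1191)
for n,u,v,z,e in(('front in',390,72,.128,'-66'),('front out',390,42,.128,'-74'),('FL',27,37,.144,'-74,-94'),('FR',752,37,.144,'-74,94'),('BL',80,550,.144,'y-94'),('BR',694,550,.144,'y94'),('cover edge',390,507,.138,''),('hook hi',640,515,.157,''),('hook lo',640,548,.157,''),('midplate',388,250,.1207,'0,0'),('strip',498,256,.004,'0,48'),('bar1',330,183,.019,'-30'),('bar2',450,330,.019,'30')):
    p=ray((200+u/3.1,55+v/3.1),C,z);d=p[:2]-[.4973,-.1369];print(n,e,np.round([1e3*(c*d[0]+s*d[1]),1e3*(c*d[1]-s*d[0])],1))
E
```

```text
front in -66 [-66.   -0.5]
front out -74 [-73.7  -0.5]
FL -74,-94 [-74.  -94.3]
FR -74,94 [-73.8  92.9]
BL y-94 [ 71.3 -96.4]
BR y94 [71.6 93.7]
cover edge  [59.4 -0.4]
hook hi  [54.2 71.4]
hook lo  [64.7 72.5]
midplate 0,0 [-16.8  -1. ]
strip 0,48 [-2.3 47.5]
bar1 -30 [-33.3 -23.9]
bar2 30 [27.2 26.2]
```

```bash
python3 go.py .4897 -.0902 .281 96.6; python3 -m crank '[{"offset":[0.01,-0.03,0],"twist":[0,0,1]},{"offset":[0.02,-0.08,0],"twist":[0,0,2]},{"offset":[0.03,-0.13,0],"twist":[0,0,3]},{"offset":[0.035,-0.18,0],"twist":[0,0,4]},{"offset":[0.042,-0.23,0],"twist":[0,0,5.2]},{"offset":[0.05,-0.28,0],"twist":[0,0,5.2]},{"offset":[0.058,-0.33,0],"twist":[0,0,5.2]},{"offset":[0.066,-0.36,0],"twist":[0,0,5.2]},{"offset":[0.0664,-0.3718,0],"twist":[0,0,5.2]},{"offset":[0.0664,-0.3718,0],"twist":[0,0,5.2]},{"offset":[0.0664,-0.3718,0],"twist":[0,0,5.2]}]'; python3 go.py .4897 -.0902 .281 96.6
```

```text
t 12.9 pos [0.4788 0.2873 0.2806] F [ 0.   0.7 -3.4]
off [ 0.0664 -0.3718 -0.0006] twist [0.03 0.11 5.18] rows 6.042596962605971 0.48413072172160654
t: 14.28
tool_pos: [0.4892, -0.0893, 0.2789]
tool_rot: [0.182, -3.135, -0.002]
contact_force: [0.0, 0.0, -2.7]
opening: 0.0086
grip_force: 59.8
t 14.28 pos [ 0.4892 -0.0893  0.2789] F [ 0.   0.  -2.7]
off [-0.0004 -0.001  -0.0021] twist [ 0.07 -0.07  0.05] rows 0.03770784855921855 0.010268557053570255
```

```bash
python3 - <<'E'
from h import *
o=get_obs();z=o['tool_pos'][2]-.0293
for n in('side','scene'):
    im=get_image(n);C=cam(n)
    for r in cut_out('plate_mid',n)[:4]:
        q,e=fit(disc(.055,z=z),[(C,r['region'].astype(np.float32))],(.4892,-.0893,.117),(.01,.01,.05))
        if e<.6: print(n,round(r['confidence'],2),q.round(4),round(e,3))
o=get_obs();print(np.round(o['tool_pos'],4))
E
python3 go.py .4897 -.0902 .19 96.6
```

```text
side 0.55 [ 0.4903 -0.0878  0.1371] 0.277
scene 0.92 [ 0.4931 -0.086   0.1308] 0.198
[ 0.4895 -0.0895  0.2799]
t 14.47 pos [ 0.4895 -0.0895  0.2799] F [-0.   0.5 -3.4]
off [-0.0001 -0.0007  0.0899] twist [0.   0.01 0.06] rows 1.4376596858169548 0.005717745063489766
```

```bash
python3 -m crank '[{"offset":[0,-0.001,0.03],"twist":[0,0,0]},{"offset":[0,-0.001,0.06],"twist":[0,0,0]},{"offset":[0,-0.001,0.085],"twist":[0,0,0]},{"offset":[0,-0.001,0.105],"twist":[0,0,0]},{"offset":[0,-0.001,0.125],"twist":[0,0,0]},{"offset":[-0.001,-0.001,0.14],"twist":[0,0,0]},{"offset":[-0.002,-0.001,0.155],"twist":[0,0,0]},{"offset":[-0.002,-0.001,0.165],"twist":[0,0,0]},{"offset":[-0.002,-0.001,0.17],"twist":[0,0,0]},{"offset":[-0.002,-0.001,0.17],"twist":[0,0,0]}]'; python3 go.py .4917 -.09 .095 96.6
```

```text
t: 15.72
tool_pos: [0.4915, -0.0911, 0.1097]
tool_rot: [0.18, -3.136, -0.0]
contact_force: [0.1, 0.4, -1.5]
opening: 0.0094
grip_force: 59.8
t 15.72 pos [ 0.4915 -0.0911  0.1097] F [ 0.1  0.4 -1.5]
off [-0.0003  0.0011  0.0147] twist [ 0.01 -0.01 -0.02] rows 0.23582360650574713 0.002470421071347872
```

```bash
python3 -m crank '[{"offset":[0,0.0007,0.004],"twist":[0,0,0]},{"offset":[0,0.0007,0.008],"twist":[0,0,0]},{"offset":[0,0.0007,0.011],"twist":[0,0,0]},{"offset":[0,0.0007,0.011],"twist":[0,0,0]}]';python3 -m crank '[{"offset":[0,0,0.002],"twist":[0,0,0]},{"offset":[0,0,0.0035],"twist":[0,0,0]},{"offset":[0,0,0.0035],"twist":[0,0,0]},{"offset":[0,0,0.0035],"twist":[0,0,0]}]'
```

```text
t: 16.23
tool_pos: [0.4914, -0.0906, 0.0987]
tool_rot: [0.18, -3.136, 0.001]
contact_force: [-0.1, -1.2, -2.3]
opening: 0.009
grip_force: 60.0
t: 16.73
tool_pos: [0.4927, -0.0912, 0.0974]
tool_rot: [-0.18, 3.134, -0.003]
contact_force: [-1.7, -2.4, 6.6]
opening: 0.0089
grip_force: 60.3
```

```bash
python3 -m crank '[{"offset":[0.0015,0,0],"twist":[0,0,0]},{"offset":[0.003,0.0005,0],"twist":[0,0,0]},{"offset":[0.003,0.0005,0],"twist":[0,0,0]},{"offset":[0.003,0.0005,0],"twist":[0,0,0]}]'
```

```text
t: 17.23
tool_pos: [0.4899, -0.0915, 0.0974]
tool_rot: [-0.18, 3.133, -0.005]
contact_force: [0.8, -4.9, 6.7]
opening: 0.0086
grip_force: 61.1
```

```bash
python3 - <<'E'
from h import *
s=get_image('side')[170:330,320:520];w=get_image('wrist')[40:260,180:480];c=get_image('scene')[130:270,130:270]
f=lambda a:cv2.resize(a,(400,int(a.shape[0]*400/a.shape[1])),interpolation=2)
w=f(w);s=f(s);c=cv2.resize(c,(280,280),interpolation=2)
o=np.zeros((600,800,3),np.uint8);o[:w.shape[0],:400]=w;o[:s.shape[0],400:]=s;o[320:600,:280]=c
cv2.imwrite('pics/chk.png',o[:,:,::-1]);g=get_obs();print(np.round(g['wrist_torque'],2),np.round(g['contact_force'],1),np.round(g['tool_pos'],4))
E
```

```text
[-0.38 -0.06 -0.02] [ 0.6 -5.9  6.9] [ 0.4899 -0.0915  0.0974]
```

View pics/chk.png

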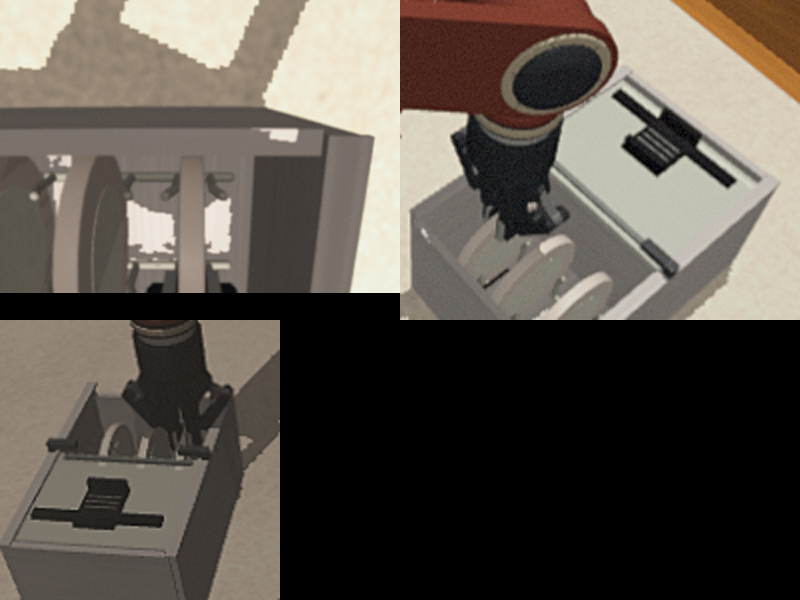

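The plate is between the tines of the free slot, in the wrist crop at (190,200). The gripper knuckle is close to the near rail, in the scene crop at (230,395). I'll ease it away from the rail.

```bash
python3 -m crank '[{"offset":[-0.001,-0.002,-0.001],"twist":[0,0,0]},{"offset":[-0.001,-0.003,-0.001],"twist":[0,0,0]},{"offset":[-0.001,-0.003,0.0],"twist":[0,0,0]},{"offset":[-0.001,-0.003,0.0],"twist":[0,0,0]}]'; python3 -m crank '[{"offset":[0,0,0.001],"twist":[0,0,0]},{"offset":[0,0,0.001],"twist":[0,0,0]}]'
```

```text
t: 17.88
tool_pos: [0.4894, -0.0932, 0.0954]
tool_rot: [0.18, -3.135, 0.0]
contact_force: [-3.0, -2.7, 5.2]
opening: 0.0089
grip_force: 62.0
t: 18.12
tool_pos: [0.4896, -0.0933, 0.0953]
tool_rot: [0.181, -3.135, 0.0]
contact_force: [-5.4, -2.2, 9.1]
opening: 0.009
grip_force: 62.6
```

```bash
python3 -m crank '[{"offset":[0,0,-0.0005],"twist":[0,0,0]},{"offset":[0,0,-0.0005],"twist":[0,0,0]},{"offset":[0,0,-0.0005],"twist":[0,0,0]}]' 0.2 40; python3 go.py .4896 -.0915 .115 96.6
```

```text
t: 18.5
tool_pos: [0.4919, -0.0956, 0.0972]
tool_rot: [-0.18, 3.131, -0.009]
contact_force: [0.5, -9.7, 7.9]
opening: 0.0169
grip_force: 0.0
t 18.5 pos [ 0.4919 -0.0956  0.0972] F [ 0.5 -9.7  7.9]
off [ 0.0017  0.0042 -0.0178] twist [-0.34  0.26 -0.03] rows 0.29463881358001026 0.04040498087515872
```

```bash
python3 -m crank '[{"offset":[0,-0.0005,-0.005],"twist":[0,0,0]},{"offset":[0,0,-0.012],"twist":[0,0,0]},{"offset":[0,0,-0.025],"twist":[0,0,0]},{"offset":[0,0,-0.05],"twist":[0,0,0]},{"offset":[0,0,-0.09],"twist":[0,0,0]},{"offset":[0,0,-0.14],"twist":[0,0,0]},{"offset":[0,0,-0.14],"twist":[0,0,0]}]'
python3 - <<'E'
from h import *
o=get_obs();im=get_image('wrist');C=cam('wrist',o);c,s=np.cos(.1191),np.sin(.1191)
cv2.imwrite('pics/after.png',im[:,:,::-1])
for r in cut_out('plate_mid','wrist')[:6]:
    v,u=np.nonzero(r['region']);p=ray((u.mean(),v.mean()),C,.09);d=p[:2]-[.4973,-.1369]
    out=[round(r['confidence'],2),np.round(r['rect']).tolist(),np.round([c*d[0]+s*d[1],c*d[1]-s*d[0]],4)]
    if abs(d).max()<.12:
        q,e=fit(disc(.055),[(C,r['region'].astype(np.float32))],(p[0],p[1],.117),(.01,.01,.05));d=q[:2]-[.4973,-.1369]
        out+=['fit',np.round([c*d[0]+s*d[1],c*d[1]-s*d[0]],4),np.degrees(q[2]).round(1),round(e,2)]
    print(*out)
b=im[:,:,::-1];print(np.round(o['tool_pos'],4))
# new tab position from fitted tab/side view
r=cut_out('tab_top','wrist')
if r: print('tab',round(r[0]['confidence'],2),np.round(r[0]['rect'],1))
x=.4973+c*.155;y=-.1369+s*.155;print('tab at open world',round(x,4),round(y,4))
E
python3 go.py .6513 -.1195 .235 96.8
```

```text
t: 19.38
tool_pos: [0.4922, -0.0936, 0.241]
tool_rot: [-0.18, 3.127, -0.006]
contact_force: [-0.2, -0.9, 0.2]
opening: 0.0167
grip_force: 0.0
0.9 [611.0, 39.0, 53.0, 66.0] [-0.1526  0.333 ]
0.78 [531.0, 209.0, 102.0, 44.0] [0.0277 0.2855]
0.64 [326.0, 178.0, 13.0, 98.0] [-0.0087  0.0443] fit [-0.0019  0.0442] 6.0 0.08
[ 0.4922 -0.0936  0.241 ]
tab 0.62 [299.2 339.4  97.5  30.2]
tab at open world 0.6512 -0.1185
t 19.52 pos [ 0.4892 -0.0928  0.2341] F [0.6 0.  0.1]
off [-0.1579 -0.0452 -0.0011] twist [ 0.04 -0.06 -0.21] rows 2.627947448326043 0.020453843666676016
```

Plate fits as seated at case (-2, 44) mm and upright. Now the cover.

```bash
python3 go.py .6463 -.119 .170 96.8; python3 -m crank '[{"offset":[-0.05,-0.015,0],"twist":[0,0,0]},{"offset":[-0.1,-0.03,0],"twist":[0,0,0]},{"offset":[-0.153,-0.0445,0],"twist":[0,0,-0.2]},{"offset":[-0.153,-0.0445,0],"twist":[0,0,-0.2]},{"offset":[-0.153,-0.0445,0.04],"twist":[0,0,-0.2]},{"offset":[-0.153,-0.0445,0.062],"twist":[0,0,-0.2]},{"offset":[-0.153,-0.0445,0.062],"twist":[0,0,-0.2]}]' 0 40;  python3 go.py .6463 -.119 .146 96.8
```

```text
t 19.52 pos [ 0.4892 -0.0928  0.2341] F [0.6 0.  0.1]
off [-0.1531 -0.0442  0.0639] twist [ 0.04 -0.06 -0.21] rows 2.746510960504677 0.020453843666676016
t: 20.4
tool_pos: [0.6443, -0.1191, 0.1692]
tool_rot: [0.185, -3.13, -0.004]
contact_force: [-0.3, -0.1, 0.2]
opening: 0.0003
grip_force: 0.0
t 20.4 pos [ 0.6443 -0.1191  0.1692] F [-0.3 -0.1  0.2]
off [-0.0021 -0.0002  0.0232] twist [ 0.15 -0.35 -0.02] rows 0.3733147088138933 0.03542298592835075
```

```bash
python3 -m crank '[{"offset":[-0.002,0,0.012],"twist":[0,0,0]},{"offset":[-0.002,0,0.018],"twist":[0,0,0]},{"offset":[-0.002,0,0.022],"twist":[0,0,0]},{"offset":[-0.002,0,0.026],"twist":[0,0,0]},{"offset":[-0.002,0,0.026],"twist":[0,0,0]},{"offset":[-0.002,0,0.026],"twist":[0,0,0]}]'
```

```text
t: 21.15
tool_pos: [0.6492, -0.1196, 0.1485]
tool_rot: [-0.186, 3.135, -0.0]
contact_force: [-3.4, 0.8, 5.8]
opening: -0.0001
grip_force: 3.0
```

```bash
python3 -m crank '[{"offset":[0,0,0.003],"twist":[0,0,0]},{"offset":[0.005,0,0.003],"twist":[0,0,0]},{"offset":[0.012,0,0.003],"twist":[0,0,0]},{"offset":[0.02,0,0.003],"twist":[0,0,0]},{"offset":[0.03,0,0.003],"twist":[0,0,0]},{"offset":[0.04,0,0.003],"twist":[0,0,0]},{"offset":[0.05,0,0.003],"twist":[0,0,0]},{"offset":[0.06,0,0.003],"twist":[0,0,0]},{"offset":[0.07,0,0.003],"twist":[0,0,0]},{"offset":[0.08,0,0.003],"twist":[0,0,0]},{"offset":[0.08,0,0.003],"twist":[0,0,0]}]'
```

```text
t: 22.52
tool_pos: [0.5704, -0.1287, 0.1464]
tool_rot: [-0.185, 3.132, 0.0]
contact_force: [-1.9, 2.2, 6.9]
opening: 0.0001
grip_force: 3.6
```

```bash
python3 -m crank '[{"offset":[0.006,0,0.001],"twist":[0,0,0]},{"offset":[0.013,0,0.001],"twist":[0,0,0]},{"offset":[0.02,0,0.001],"twist":[0,0,0]},{"offset":[0.027,0,0.001],"twist":[0,0,0]},{"offset":[0.034,0,0.001],"twist":[0,0,0]},{"offset":[0.041,0,0.001],"twist":[0,0,0]},{"offset":[0.047,0,0.001],"twist":[0,0,0]},{"offset":[0.05,0,0.001],"twist":[0,0,0]},{"offset":[0.05,0,0.001],"twist":[0,0,0]}]';python3 -m crank '[{"offset":[0.002,0,0],"twist":[0,0,0]},{"offset":[0.004,0,0],"twist":[0,0,0]},{"offset":[0.004,0,0],"twist":[0,0,0]}]'
```

```text
t: 23.65
tool_pos: [0.5227, -0.1351, 0.1463]
tool_rot: [-0.185, 3.128, -0.002]
contact_force: [2.7, 2.4, 7.8]
opening: -0.0001
grip_force: 3.6
t: 24.02
tool_pos: [0.5193, -0.1361, 0.1466]
tool_rot: [-0.185, 3.126, -0.004]
contact_force: [4.6, 2.5, 6.4]
opening: -0.0002
grip_force: 3.5
```

```bash
python3 -m crank '[{"offset":[0.002,0,0],"twist":[0,0,0]},{"offset":[0.004,0,0],"twist":[0,0,0]},{"offset":[0.004,0,0],"twist":[0,0,0]}]';python3 -m crank '[{"offset":[0.002,0,0],"twist":[0,0,0]},{"offset":[0.004,0,0],"twist":[0,0,0]},{"offset":[0.004,0,0],"twist":[0,0,0]}]'
```

```text
t: 24.4
tool_pos: [0.5162, -0.1366, 0.1471]
tool_rot: [-0.185, 3.124, -0.005]
contact_force: [7.1, 0.6, 6.3]
opening: -0.0003
grip_force: 5.6
t: 24.78
tool_pos: [0.5161, -0.1367, 0.1489]
tool_rot: [-0.184, 3.113, -0.005]
contact_force: [17.7, 3.6, 6.5]
opening: -0.0001
grip_force: 10.2
```

```bash
python3 -m crank '[{"offset":[-0.003,0,0],"twist":[0,0,0]},{"offset":[-0.003,0,-0.006],"twist":[0,0,0]},{"offset":[-0.004,0,-0.012],"twist":[0,0,0]},{"offset":[-0.006,0,-0.03],"twist":[0,0,0]},{"offset":[-0.006,0,-0.06],"twist":[0,0,0]},{"offset":[-0.006,0,-0.1],"twist":[0,0,0]},{"offset":[0.05,0,-0.14],"twist":[0,0,0]},{"offset":[0.1,0,-0.14],"twist":[0,0,0]},{"offset":[0.1,0,-0.14],"twist":[0,0,0]}]'
python3 - <<'E'
from h import *
a=get_image('wrist')
for n in('side','scene'):
    im=get_image(n);r=cut_out('tab_top',n)[0];v,u=np.nonzero(r['region']);print(n,r['confidence'],ray((u.mean(),v.mean()),cam(n),.153).round(4),np.round(r['rect']))
    if n=='side': s=im
o=np.zeros((600,800,3),np.uint8);o[:400,:640]=a;o[400:600,:250]=s[170:370,310:560];o[400:600,260:660]=cv2.resize(im[140:240,130:330],None,fx=2,fy=2)
cv2.imwrite('pics/end.png',o[:,:,::-1])
E
```

```text
t: 25.9
tool_pos: [0.4069, -0.1485, 0.2841]
tool_rot: [-0.182, 3.133, -0.004]
contact_force: [-0.1, -0.1, 1.5]
opening: -0.0003
grip_force: 0.0
side 0.62 [ 0.5313 -0.1435  0.153 ] [411. 281.  58.  43.]
scene 0.94 [ 0.5312 -0.1315  0.153 ] [196. 181.  58.  24.]
```

View pics/end.png

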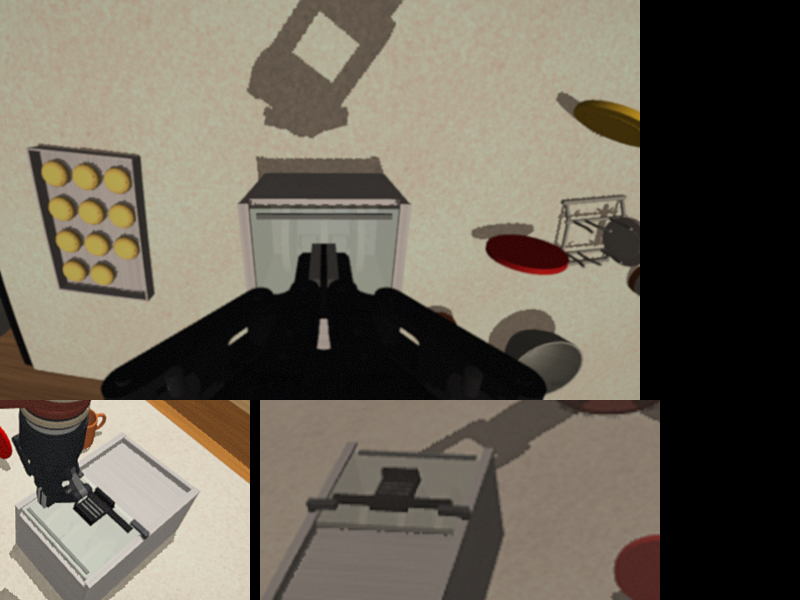

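The cover reads shut and the rack's large slot is empty. I'll compare the unobstructed tab area with the first scene picture to confirm it's shut and latched.

```bash
python3 - <<'E'
from h import *
a=cv2.imread('pics/scene0.png',0);b=cv2.cvtColor(get_image('scene'),cv2.COLOR_RGB2GRAY)
for y0,y1,x0,x1 in((172,202,150,240),(174,197,185,212),(186,198,165,185),(215,270,140,240)):
    m=cv2.matchTemplate(b[y0-6:y1+6,x0-6:x1+6],a[y0:y1,x0:x1],cv2.TM_CCOEFF_NORMED);_,v,_,p=cv2.minMaxLoc(m)
    print((y0,x0),round(v,3),p[0]-6,p[1]-6, 'c0',round(float(m[6,6]),3),'neighbours',m[5:8,6].round(3))
C=cam('scene')
for d,t in((0,0),(.003,0),(0,.008)):
    q=proj(place(np.array([[.03+d,0,.153-t]]),(.4973,-.1369,.1191)),C);print(d,t,q.round(2))
E
```

```text
(172, 150) 0.995 0 0 c0 0.995 neighbours [0.913 0.995 0.877]
(174, 185) 0.988 0 0 c0 0.988 neighbours [0.841 0.988 0.814]
(186, 165) 0.986 0 0 c0 0.986 neighbours [0.817 0.986 0.716]
(215, 140) 0.999 0 0 c0 0.999 neighbours [0.967 0.999 0.967]
0 0 [[196.53 184.53]]
0.003 0 [[196.17 185.34]]
0 0.008 [[197.14 187.22]]
```

```bash
python3 -c "
from station import *
print(finish_job())"
```

```text
the job is handed in; nothing more can be done
None
```

The large plate now stands upright in the case's free slot, and the cover is shut; the last picture matched the starting one at the tab, so it looks latched. I handed the job in at about 26 s, with no verdict returned; while I set the plate down, the gripper leaned on the case rail with about 10 N.

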